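Sort the spices, the salt and the matches

ROBOT

A 7-joint arm with a two-finger parallel gripper is mounted at the origin on a cart in front of the work surface, level with it; the furniture and walls round the work are solid. World frame = base frame: x ahead of the robot, y to its left, z up, the work surface at z = 0. Lengths are in mm, angles in rad, forces in N, time in s.
With the tool pointing down it reaches from about 425 to 825 mm from the base axis. Payload 3.6 kg.
Tool frame: the origin (TCP) lies midway between the tips of the shut fingers; the grasp point (between the pads) lies 19 mm behind it; z points along the fingers, y is the line along which they close (so a half turn about z gives the same grasp; the last joint's range is limited). The gripper opens to 85 mm and grips with 20 to 120 N. Pads are 22 mm wide; open, the fingers measure 114 mm over their backs; the gripper's body (76 mm by 85 mm) begins 54 mm behind the grasp point. The pads swing forward as they close: fully open they stand 13 mm farther back than shut.
Start: joints at [1.117, 0.615, -0.013, 1.423, 0.008, 1.103, -0.04], TCP at [269.081, -591.657, 231.297] pointing down, gripper open.
Joint ranges: [-3.12, 3.12], [-0.3, 2.06], [-1.34, 1.32], [0.26, 2.42], [-1.36, 4.5], [0.01, 1.98], [-2.84, 2.84]. Speed limits (rad/s): [2.79, 2.79, 3.14, 3.14, 3.14, 3.14, 3.14].

INTERFACE

Orientations are given as [roll, pitch, yaw] about the fixed x, y, z axes, in that order (R = Rz(yaw) Ry(pitch) Rx(roll)).
In Python, from plant import arm gives the robot as it stands.
- The arm moves only by the shell command python3 -m handwheel 'ROWS' [OPENING] [FORCE]. ROWS is JSON, a list that holds one entry, the list of rows, each a list of 6 numbers: the shift along the world's x, y, z each as a share of 0.6 m, from -1 to 1, then the turn, a rotation vector about the world's x, y, z each as a share of 60 degrees, from -1 to 1. In form: [[[tx, ty, tz, wx, wy, wz], ...]]. A call has 1 to 5 rows; each row is the pose to reach, as a shift and turn from the pose commanded when the call began; what a row does not reach only later rows make up. A row lasts 1/10 s, in which the tool goes at most 50 mm and 8.59 degrees, less where a joint would pass 70% of its speed; a pose out of reach is approached as far as the arm can. A call with a number of a shift or a turn outside -1 to 1 is refused whole. A call with a gripper value outside its range is refused whole. OPENING is the closure, from -1 (fully open) to 1 (shut), set as the call begins (- or left out, the last holds). The fingers move at their own pace and stop on an object; FORCE is the grip in N (left out, the last holds). Time passes only in rows, so rows that repeat a pose let the fingers close. It gives the time, the measured TCP pose, the force, the opening and the grip force at its end, in the units of the state.
- arm.get_state(): the state, without advancing time (a new reading comes with each control period).
- arm.camera(name): name is "side" or "top" or "wrist"; returns the picture (480x640x3 uint8, red, green, blue); there is no depth.
- arm.get_calibration(name): a dict with "camera_matrix" (3x3 intrinsics, pixels), "k1" (the pictures are not rectified: a ray, as slopes to the right and down, at radius r is drawn at 1 + k1 r^2 times it, then the intrinsics apply), "R" (3x3) and "t" (3): a world point X has camera coordinates R X + t. Camera axes: x right, y down, z forward; pixel columns grow to the right and rows downward; lengths in mm; the calibration is good to about 2 mm. A picture is of the moment at which its call begins: read the wrist's pose just before it. get_calibration takes no time and is no camera call; for the wrist camera it gives the pose at the moment of the call.
- arm.finish_job(): hands the job in; it is judged then, once.
The state is a dict: "t": time; "qpos": joint angles; "joint_velocities": joint speeds; "joint_torque": joint torques, N m; "tcp_pos": TCP position; "ee_rot": TCP orientation; "ft_force": force on the tool from outside, world axes, zero at the start; "ft_torque": the same for the moment, N m; "opening": opening from 0.0 (shut) to 1.0 (fully open); "grasp_force": force on a finger pad.
Only numpy, scipy, OpenCV 4.12 (cv2) and the standard library are available. Lean on these libraries where they do the work, as an engineer would, in place of code of your own. Each camera call takes 0.05 s, during which the arm holds its last target. There are 200 camera calls.

TASK

Tidy the four things lying about at the front of the worktop to where they belong: lay the spice jar with the black label and green leaves on its side in the V-groove of the green rest and the one with the white label and orange picture in the orange rest, each centred along the groove and cradled by both ends; stand the salt shaker upright in the blue tray and lay the matchbox flat in the red tray. Let go of everything, and leave the little coffee cup and the spotted mug where they stand; the jars and shaker standing at the back are not part of the job.

Things in the scene. Friction and masses are not known exactly. Their poses are not given: they have to be found in the camera images.
- green_jar: Spice jar with a black label with green leaves on it and a dark cap, 41 mm diameter, 105 mm long, about 110 g; lies on its side on the worktop, label up, and can roll (other spice jars stand upright at the back: not those). Origin: centre of its foot (the end away from the cap); its own z axis runs along the jar from foot to cap, so its middle is 52 mm along z.
- orange_jar: Spice jar with pale contents and a white label with an orange picture and a red strip and a dark cap, 41 mm diameter, 105 mm long, about 110 g; lies on its side on the worktop, label up, and can roll (other spice jars stand upright at the back: not those). Origin: centre of its foot (the end away from the cap); its own z axis runs along the jar from foot to cap, so its middle is 52 mm along z.
- salt: Salt shaker, grey all over with a rounded, pierced light grey top, standing upright near the front of the worktop among the other things to sort (a like one stands in the crowd at the back right: not that), 44 mm diameter up to 74 mm, top 34 mm diameter, 90 mm tall, about 100 g. Origin: centre of its foot, z up.
- matches: Red matchbox lying flat, 36 (its x) x 56 (its y) x 16 mm. Origin: centre of its underside, z up.
- green_rest: One-jar spice rest, fixed to the worktop: pale wooden foot 100 (x) x 74 (y) x 8 mm with a pair of green slats at each end (x = 28 to 42 and -42 to -28 mm) that form a 90 degree V-groove running along its x axis; the middle 56 mm of the groove is open for fingers, down to the foot. V bottom 13.5 mm above the worktop, slat tips 37.5 mm above it and 24 mm either side; a jar lying in it has its axis 42 mm above the worktop. Origin: centre of the underside, z up.
- orange_rest: One-jar spice rest, fixed to the worktop: pale wooden foot 100 (x) x 74 (y) x 8 mm with a pair of orange slats at each end (x = 28 to 42 and -42 to -28 mm) that form a 90 degree V-groove running along its x axis; the middle 56 mm of the groove is open for fingers, down to the foot. V bottom 13.5 mm above the worktop, slat tips 37.5 mm above it and 24 mm either side; a jar lying in it has its axis 42 mm above the worktop. Origin: centre of the underside, z up.
- blue_tray: Shallow open blue plastic tray, fixed to the worktop, 104 (x) x 92 (y) x 14 mm outside, walls and floor 3.5 mm thick. Origin: centre of the underside, z up.
- red_tray: Shallow open red plastic tray, fixed to the worktop, 104 (x) x 92 (y) x 14 mm outside, walls and floor 3.5 mm thick. Origin: centre of the underside, z up.
- cup: Bystander, leave alone: small patterned white coffee cup, 60 mm diameter (83 mm with its handle), 52 mm tall. Origin: under its middle.
- spotted_mug: Bystander, leave alone: white mug with grey spots, 82 mm diameter (114 mm with its handle), 91 mm tall, near the right front edge. Origin: under its middle.
There are look-alikes about, which are no part of the job. What is shaped like the salt but pink or purple is not meant.

How it is judged (in metres and radians):
At the end, for the whole second after the job is handed in: Each jar cradled in its own colour's rest: axis along the groove within 0.15 rad (cap either way), 10 mm sideways, 6 mm in height, middle within 13 mm of the rest's; salt upright (0.1 rad) on the blue tray's floor, matchbox flat on the red tray's floor, inside the walls; all at rest (angle between the z axis of green_jar and the x axis of green_rest, either way round below 0.15 rad and y of green_jar in the frame of green_rest between -0.01 and 0.01 m and z of green_jar in the frame of green_rest between 0.0364 and 0.0484 m and (x of green_jar in the frame of green_rest between -0.0655 and -0.0395 m or x of green_jar in the frame of green_rest between 0.0395 and 0.0655 m) and linear speed of each of green_jar, orange_jar, salt, matches below 0.02 m/s and angular speed of each of green_jar, orange_jar, salt, matches below 0.2 rad/s and angle between the z axis of orange_jar and the x axis of orange_rest, either way round below 0.15 rad and y of orange_jar in the frame of orange_rest between -0.01 and 0.01 m and z of orange_jar in the frame of orange_rest between 0.0364 and 0.0484 m and (x of orange_jar in the frame of orange_rest between -0.0655 and -0.0395 m or x of orange_jar in the frame of orange_rest between 0.0395 and 0.0655 m) and x of salt in the frame of blue_tray between -0.03 and 0.03 m and y of salt in the frame of blue_tray between -0.024 and 0.024 m and height (world z) of each of salt, matches below 0.008 m and angle between salt's own z axis and vertical below 0.1 rad and x of matches in the frame of red_tray between -0.035 and 0.035 m and y of matches in the frame of red_tray between -0.03 and 0.03 m and angle between matches's own z axis and vertical below 0.12 rad); the robot touches nothing.
It fails at once if the coffee cup is pushed or tipped (distance of cup from where it was at the start of the episode above 0.02 m or angle between cup's own z axis and vertical above 0.3 rad).
It fails at once if the spotted mug is pushed or tipped (distance of spotted_mug from where it was at the start of the episode above 0.02 m or angle between spotted_mug's own z axis and vertical above 0.3 rad).
It also fails if it takes over 104 s, if anything falls off the work surface, if the arm or the gripper's body presses on something with over 40 N, if the wrist force passes 120 N, or if a joint passes its speed limit or range.

## Working session

There is one attempt and no reset: what is moved stays moved. The work goes in short steps, Python scripts to look and compute and a shell command to move; the robot and the scene stay as the last step left them, time stands still between calls to the robot, and variables do not carry over. Pictures are saved under pics/ and viewed, at most 14 in all, crops included, and the job is handed in when it is done.

```bash
ls; mkdir -p pics; python3 - <<'E'
from plant import arm
import cv2,numpy as np
for n in ("top","side"):
    cv2.imwrite(f"pics/{n}0.png",arm.camera(n)[:,:,::-1])
    c=arm.get_calibration(n);print(n,c)
print(arm.get_state())
E
```

```text
pics
top {'camera_matrix': array([[498.19877518,   0.        , 317.04559012],
       [  0.        , 498.19877518, 246.43560135],
       [  0.        ,   0.        ,   1.        ]]), 'k1': 0.014391882790106843, 'R': array([[ 0.02492069, -0.99968604,  0.00260399],
       [-0.98868664, -0.02503172, -0.14789236],
       [ 0.14791111,  0.00111105, -0.98900004]]), 't': array([-163.58984485,  519.48460403, 1444.98018143])}
side {'camera_matrix': array([[473.58447956,   0.        , 333.34647901],
       [  0.        , 473.58447956, 236.60670909],
       [  0.        ,   0.        ,   1.        ]]), 'k1': -0.07398155981195481, 'R': array([[ 0.96497475, -0.26124758,  0.02394664],
       [-0.10343877, -0.46277522, -0.88042008],
       [ 0.24108953,  0.84710613, -0.47358953]]), 't': array([-556.89871812,   10.71560549, 1233.79166634])}
{'t': 0.1, 'qpos': array([ 1.11750401,  0.61582651, -0.01263557,  1.42472775,  0.00810096,
        1.10338805, -0.0403659 ]), 'joint_velocities': array([ 6.91572430e-04, -3.33657268e-03,  5.81398027e-05, -3.12072570e-03,
       -2.92975808e-03, -1.77087390e-03, -4.77454885e-04]), 'joint_torque': array([ 7.16522682e-04, -4.70382929e+01,  2.59898482e-01, -1.71571863e+01,
        9.94087779e-03,  5.85194051e-03, -2.86444426e-06]), 'tcp_pos': array([ 268.80922097, -591.06804182,  230.25492687]), 'ee_rot': array([-3.13929299e+00,  1.78335576e-05,  4.26907839e-01]), 'ft_force': array([ 0.7744582 , -0.26856472, -0.34377052]), 'ft_torque': array([-0.0004391 ,  0.01903618, -0.01885002]), 'grasp_force': 0.0, 'opening': 1.0029748950558095}
```

View pics/top0.png

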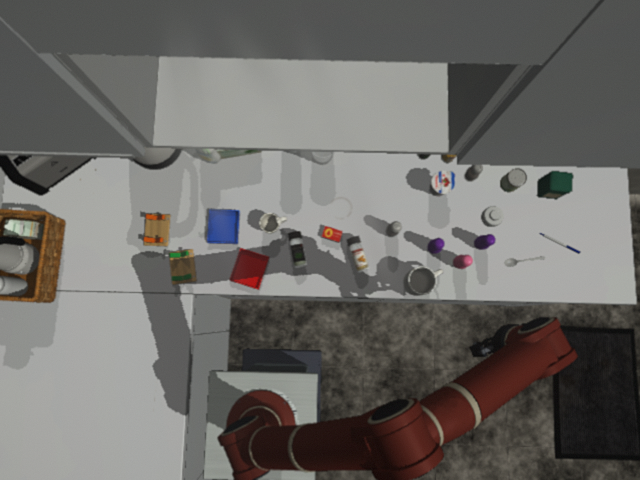

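View pics/side0.png

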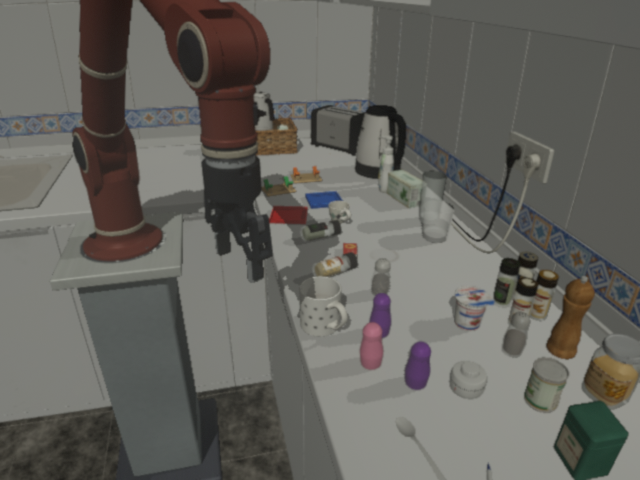

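The top view shows the green jar at (297,250), orange jar at (358,254), matchbox at (332,234) and cup at (270,221). The mug is at (421,280), the green rest at (181,266), the orange rest at (155,229), the blue tray at (223,226) and the red tray at (250,269).

Salt-shaped candidates are grey (394,228), grey at the back (475,172), purple (436,245) and (485,240), and pink (463,261). The grey one at (394,228) fits, because it's at the front among the things to sort. I'll confirm it in a crop.

```bash
cat > h.py <<'E'
from plant import arm
import cv2,numpy as np
def ray(cal,px):
    K=cal["camera_matrix"];d=np.array([(px[0]-K[0,2])/K[0,0],(px[1]-K[1,2])/K[1,1]])
    u=d.copy()
    for _ in range(10): u=d/(1+cal["k1"]*(u@u))
    R,t=cal["R"],cal["t"]
    return -R.T@t, R.T@np.array([u[0],u[1],1])
def onz(cal,px,z):
    o,d=ray(cal,px); return (o+d*(z-o[2])/d[2])
def blob(mask,roi):
    x0,y0,x1,y1=roi;m=np.zeros_like(mask);m[y0:y1,x0:x1]=mask[y0:y1,x0:x1]
    n,l,s,c=cv2.connectedComponentsWithStats(m)
    i=1+np.argmax(s[1:,4]);cs,_=cv2.findContours((l==i).astype(np.uint8),0,1)
    return cs[0].reshape(-1,2).astype(float),c[i],s[i]
def wpts(cal,c,z): return np.array([onz(cal,p,z) for p in c])
def rect(w): 
    (a,s,g)=cv2.minAreaRect(w[:,:2].astype(np.float32)); return np.round(a,1),np.round(s,1),round(g,1)
E
python3 - <<'E'
from h import *
im=cv2.imread("pics/top0.png");cal=arm.get_calibration("top")
a=cv2.resize(im[200:300,285:445],None,fx=5,fy=5,interpolation=2)
b=cv2.resize(im[200:300,135:295],None,fx=5,fy=5,interpolation=2)
cv2.imwrite("pics/c1.png",a);cv2.imwrite("pics/c2.png",b)
hsv=cv2.cvtColor(im,cv2.COLOR_BGR2HSV);H,S,V=cv2.split(hsv)
B=lambda m:m.astype(np.uint8)
M={"red_tray":(B(((H<8)|(H>172))&(S>150)),(228,240,275,295),14),
"blue":(B((H>100)&(H<130)&(S>120)),(200,200,245,250),14),
"matches":(B(((H<20)|(H>172))&(S>120)),(318,222,345,244),16),
"orest":(B((H>5)&(H<25)&(S>60)),(135,205,175,250),8),
"grest":(B(((H>5)&(H<80)&(S>60))),(165,245,200,290),8),}
for k,(m,r,z) in M.items():
    c,ce,s=blob(m,r);print(k,s,rect(wpts(cal,c,z)))
for k,p,z in [("gj",(297,250),20),("oj",(358,254),20),("salt",(394,228),90),("cup",(268,222),52),("mug",(421,280),91)]: print(k,onz(cal,p,z).round())
E
```

```text
red_tray [231 249  37  40 904] (array([455.5,  51.9]), array([ 88.9, 101. ]), 74.8)
blue [207 210  32  33 972] (array([583. , 138.3]), array([99.1, 93.4]), 1.5)
matches [322 227  20  15 199] (array([ 567.4, -194.2]), array([55.7, 35.1]), 73.2)
orest [143 213  28  33 795] (array([568.6, 340.8]), array([76.7, 99.3]), 89.5)
grest [169 249  27  36 786] (array([457.1, 254.9]), array([98.9, 73.6]), 10.0)
gj [514. -90.  20.]
oj [ 506. -274.   20.]
salt [ 575. -372.   90.]
cup [591.  -3.  52.]
mug [ 427. -448.   91.]
```

View pics/c1.png

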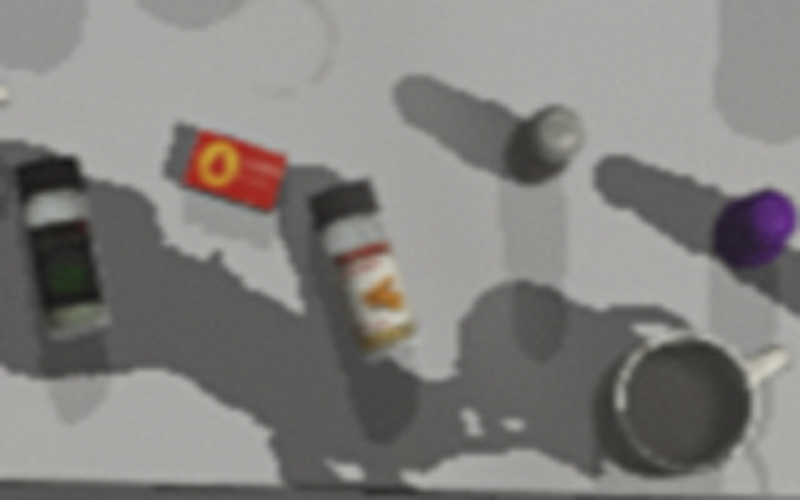

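View pics/c2.png

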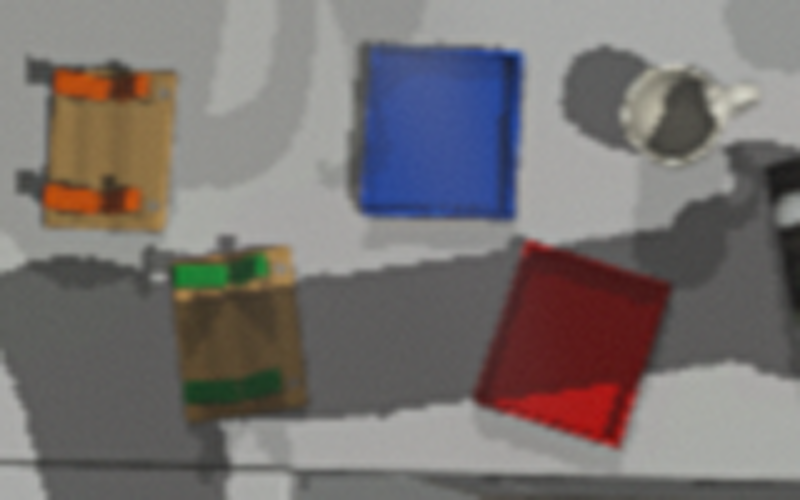

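The crops confirm the targets. c1 shows the green-leaf jar from cap end (48,158) to foot (80,335), and the orange-picture jar from (342,185) to (392,352). It also shows the plain grey shaker's top at (560,133), which is the salt, and the red box. c2 shows both rests, with their grooves roughly along world x, and both trays.

```bash
python3 - <<'E'
from h import *
cal=arm.get_calibration("top")
f=lambda p:(285+p[0]/5-.4,200+p[1]/5-.4)
for k,a,b in [("gj",(48,157),(79,335)),("oj",(341,185),(391,352))]:
    A=onz(cal,f(a),38);B=onz(cal,f(b),8);d=A-B
    print(k,A.round(),B.round(),"mid",((A+B)/2).round(),"len",np.hypot(*d[:2]).round(),"az",np.arctan2(d[1],d[0]).round(3))
print("salt",onz(cal,f((560,133)),85).round(),"purple",onz(cal,f((765,220)),85).round())
E
python3 -m handwheel '[[[0.08,0.04,0.1,0,0,-0.08],[0.16,0.08,0.1,0,0,-0.16],[0.24,0.12,0.1,0,0,-0.24],[0.3,0.18,0.1,0,0,-0.3],[0.34,0.24,0.1,0,0,-0.36]]]' -1 30
```

```text
gj [569. -81.  38.] [ 465. -102.    8.] mid [517. -91.  23.] len 105.0 az 0.198
oj [ 556. -257.   38.] [ 460. -290.    8.] mid [ 508. -273.   23.] len 102.0 az 0.337
salt [ 582. -380.   85.] purple [ 534. -498.   85.]
t: 0.6
tcp_pos: [460.3, -463.5, 290.3]
ee_rot: [-3.141, -0.0, 0.047]
ft_force: [0.2, 0.4, 0.1]
opening: 1.005
grasp_force: 0.0
```

```bash
python3 -m handwheel '[[[0.06,0.04,-0.03,0,0,0],[0.12,0.08,-0.08,0,0,0],[0.178,0.117,-0.12,0,0,0],[0.178,0.117,-0.152,0,0,0],[0.178,0.117,-0.152,0,0,0]]]'
python3 - <<'E'
from h import *
c=arm.get_calibration("wrist");cv2.imwrite("pics/w1.png",arm.camera("wrist")[:,:,::-1])
s=arm.get_state();print(s["tcp_pos"],s["ee_rot"]);np.save("w1.npy",c,allow_pickle=True)
for p in [(580,-378,85),(580,-378,0)]:
    q=c["R"]@np.array(p)+c["t"];print((c["camera_matrix"]@(q/q[2]))[:2])
E
```

```text
t: 1.1
tcp_pos: [564.4, -391.0, 195.0]
ee_rot: [-3.135, 0.007, 0.054]
ft_force: [-1.0, 0.3, 0.4]
opening: 1.001
grasp_force: 0.0
[ 563.90703441 -393.85743366  197.59097939] [-3.13949216  0.00466857  0.05023778]
[303.93018425 209.24766174]
[308.02554832 188.80805337]
```

View pics/w1.png

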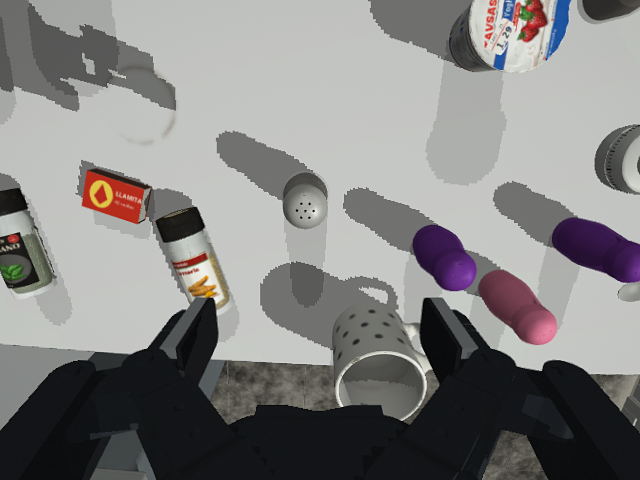

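The wrist view shows the salt's dome at (305,207), which matches the top-view estimate of (580,-378). The matchbox is at (117,195), the orange jar runs from (180,212) to (215,305), and the mug is clear of the fingers.

```bash
python3 - <<'E'
from h import *
c=np.load("w1.npy",allow_pickle=True).item();im=cv2.imread("pics/w1.png")
H,S,V=cv2.split(cv2.cvtColor(im,cv2.COLOR_BGR2HSV))
print("salt",onz(c,(305,205),87).round(1))
k,ce,s=blob((((H<25)|(H>172))&(S>120)&(V>130)).astype(np.uint8),(70,160,155,230));print(s,rect(wpts(c,k,16)))
for n,a,b in [("oj",(179,212),(217,304)),("gj",(4,195),(27,293))]:
    A=onz(c,a,35);B=onz(c,b,15);print(n,A.round(),B.round(),((A+B)/2).round())
E
python3 -m handwheel '[[[0.027,0.027,-0.02,0,0,0],[0.027,0.027,-0.08,0,0,0],[0.027,0.027,-0.16,0,0,0],[0.027,0.027,-0.16,0,0,0],[0.027,0.027,-0.16,0,0,0]]]'
```

```text
salt [ 583.7 -378.7   87. ]
[  82  171   62   53 1831] (array([ 565.6, -192.7]), array([56.1, 35.8]), 73.8)
oj [ 560. -264.   35.] [ 458. -289.   15.] [ 509. -277.   25.]
gj [ 567. -101.   35.] [457. -84.  15.] [512. -92.  25.]
t: 1.65
tcp_pos: [580.5, -380.3, 105.0]
ee_rot: [3.14, 0.0, 0.047]
ft_force: [1.2, -0.2, 1.7]
opening: 0.997
grasp_force: 0.0
```

```bash
python3 -m handwheel '[[[0.003,0.003,-0.05,0,0,0],[0.003,0.003,-0.09,0,0,0],[0.003,0.003,-0.12,0,0,0],[0.003,0.003,-0.12,0,0,0],[0.003,0.003,-0.12,0,0,0]]]'
python3 -m handwheel '[[[0,0,0,0,0,0],[0,0,0,0,0,0],[0,0,0,0,0,0],[0,0,0,0,0,0],[0,0,0,0,0,0]]]' 1 30
python3 -m handwheel '[[[0,0,0,0,0,0],[0,0,0,0,0,0],[0,0,0,0,0,0],[0,0,0,0,0,0],[0,0,0,0,0,0]]]' 1 30
```

```text
t: 2.15
tcp_pos: [584.6, -378.4, 35.1]
ee_rot: [3.138, -0.004, 0.049]
ft_force: [-0.1, 0.1, 1.2]
opening: 1.0
grasp_force: 0.0
t: 2.65
tcp_pos: [583.8, -377.2, 33.2]
ee_rot: [3.14, -0.002, 0.05]
ft_force: [-0.1, -0.1, 5.8]
opening: 0.452
grasp_force: 29.9
t: 3.15
tcp_pos: [583.8, -377.2, 33.2]
ee_rot: [3.14, -0.002, 0.05]
ft_force: [-1.1, -0.2, 5.5]
opening: 0.457
grasp_force: 29.9
```

```bash
python3 -m handwheel '[[[0,0,0.03,0,0,0],[0,0,0.1,0,0,0],[0,0,0.17,0,0,0],[0,0.06,0.22,0,0,0],[0,0.12,0.22,0,0,0]]]'
python3 -m handwheel '[[[0,0.08,0,0,0,0],[0,0.16,0,0,0,0],[0,0.24,0,0,0,0],[0,0.32,0,0,0,0],[0,0.4,0,0,0,0]]]'
python3 -m handwheel '[[[0,0.08,0,0,0,0],[0,0.16,0,0,0,0],[0,0.24,0,0,0,0],[0,0.3,0,0,0,0],[0,0.33,0,0,0,0]]]'
python3 -m handwheel '[[[0,0,0,0,0,0],[0,0,0,0,0,0],[0,0,0,0,0,0]]]'
```

```text
t: 3.65
tcp_pos: [585.3, -306.7, 168.9]
ee_rot: [3.136, -0.009, 0.046]
ft_force: [1.6, 0.9, -2.2]
opening: 0.453
grasp_force: 30.2
t: 4.15
tcp_pos: [582.3, -62.3, 163.3]
ee_rot: [-3.141, 0.001, 0.05]
ft_force: [0.7, 0.2, -1.5]
opening: 0.452
grasp_force: 30.2
t: 4.65
tcp_pos: [581.8, 139.3, 163.1]
ee_rot: [-3.139, 0.002, 0.057]
ft_force: [-0.1, 0.4, -1.2]
opening: 0.455
grasp_force: 30.2
t: 4.95
tcp_pos: [583.5, 129.6, 163.7]
ee_rot: [3.139, 0.0, 0.045]
ft_force: [0.2, 0.4, -1.0]
opening: 0.452
grasp_force: 30.2
```

```bash
python3 -m handwheel '[[[0,0.014,-0.05,0,0,0],[0,0.014,-0.12,0,0,0],[0,0.014,-0.17,0,0,0],[0,0.014,-0.19,0,0,0],[0,0.014,-0.205,0,0,0]]]'
python3 -m handwheel '[[[0,0,-0.003,0,0,0],[0,0,-0.003,0,0,0],[0,0,-0.003,0,0,0],[0,0,-0.003,0,0,0]]]'
```

```text
t: 5.45
tcp_pos: [583.5, 139.9, 40.1]
ee_rot: [3.14, 0.0, 0.047]
ft_force: [0.1, -0.1, -0.4]
opening: 0.454
grasp_force: 30.2
t: 5.85
tcp_pos: [583.9, 142.2, 40.2]
ee_rot: [-3.141, -0.002, 0.05]
ft_force: [0.6, 0.1, -1.2]
opening: 0.451
grasp_force: 30.2
```

```bash
python3 -m handwheel '[[[0,0,-0.003,0,0,0],[0,0,-0.006,0,0,0],[0,0,-0.006,0,0,0],[0,0,-0.006,0,0,0]]]'
python3 -m handwheel '[[[0,0,0,0,0,0],[0,0,0,0,0,0],[0,0,0,0,0,0],[0,0,0,0,0,0],[0,0,0,0,0,0]]]' -1
python3 -m handwheel '[[[0,0,0.05,0,0,0],[0,0,0.12,0,0,0],[0,0,0.2,0,0,0],[0,0,0.2,0,0,0],[0,0,0.2,0,0,0]]]'
```

```text
t: 6.25
tcp_pos: [583.9, 142.2, 36.7]
ee_rot: [-3.141, -0.002, 0.05]
ft_force: [-0.4, -0.6, 5.0]
opening: 0.453
grasp_force: 31.1
t: 6.75
tcp_pos: [583.0, 142.0, 35.2]
ee_rot: [3.142, 0.0, 0.05]
ft_force: [0.5, 1.3, -0.2]
opening: 0.998
grasp_force: 0.0
t: 7.25
tcp_pos: [583.7, 142.1, 156.7]
ee_rot: [-3.141, -0.003, 0.05]
ft_force: [0.2, -0.4, -0.3]
opening: 1.004
grasp_force: 0.0
```

```bash
python3 -m handwheel '[[[-0.02,-0.075,0.02,0,0,0.04],[-0.05,-0.15,0.02,0,0,0.08],[-0.08,-0.23,0.02,0,0,0.12],[-0.1,-0.31,0.02,0,0,0.141],[-0.114,-0.388,0.02,0,0,0.141]]]'
python3 -m handwheel '[[[0,0,0,0,0,0],[0,0,0,0,0,0],[0,0,0,0,0,0]]]'
python3 - <<'E'
from h import *
c=arm.get_calibration("wrist");cv2.imwrite("pics/w2.png",arm.camera("wrist")[:,:,::-1]);np.save("w2.npy",c,allow_pickle=True)
cv2.imwrite("pics/t2.png",cv2.resize(arm.camera("top")[200:300,135:295,::-1],None,fx=5,fy=5))
E
```

```text
t: 7.75
tcp_pos: [512.2, -92.3, 165.7]
ee_rot: [-3.14, 0.004, 0.198]
ft_force: [0.8, 0.1, -0.4]
opening: 1.001
grasp_force: 0.0
t: 8.05
tcp_pos: [514.3, -89.2, 166.3]
ee_rot: [-3.14, 0.002, 0.199]
ft_force: [0.1, 0.2, -0.8]
opening: 1.001
grasp_force: 0.0
```

View pics/w2.png

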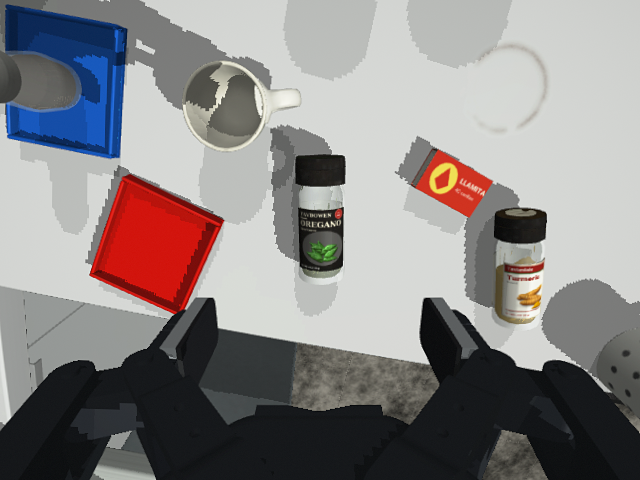

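The wrist view shows the green-leaf jar lined up with the tool, from cap end (321,156) to foot (321,282). The salt is in the blue tray.

```bash
python3 - <<'E'
from h import *
c=np.load("w2.npy",allow_pickle=True).item()
print(-c["R"].T@c["t"], c["R"][2])
for n,a,b in [("gj",(320.5,156),(321.5,282)),("oj",(520,209),(519.5,325))]:
  for za,zb in [(38,8),(41,5),(30,12)]:
    A=onz(c,a,za);B=onz(c,b,zb);d=A-B;print(n,A.round(),B.round(),((A+B)/2).round(1),np.hypot(*d[:2]).round(),np.arctan2(d[1],d[0]).round(3))
E
```

```text
[588.7506802  -74.02787614 309.68364505] [-0.29315823 -0.05605581 -0.95441919]
gj [567. -79.  38.] [ 452. -104.    8.] [509.5 -91.3  23. ] 118.0 0.209
gj [568. -79.  41.] [ 450. -104.    5.] [509.  -91.4  23. ] 120.0 0.209
gj [567. -79.  30.] [ 453. -103.   12.] [510.1 -91.2  21. ] 116.0 0.209
oj [ 559. -244.   38.] [ 444. -307.    8.] [ 501.5 -275.3   23. ] 131.0 0.496
oj [ 559. -242.   41.] [ 443. -309.    5.] [ 501.  -275.6   23. ] 134.0 0.518
oj [ 558. -249.   30.] [ 446. -303.   12.] [ 502.1 -276.3   21. ] 125.0 0.45
```

```bash
python3 -m handwheel '[[[0.002,-0.003,-0.06,0,0,0.01],[0.002,-0.003,-0.14,0,0,0.01],[0.002,-0.003,-0.2,0,0,0.01],[0.002,-0.003,-0.24,0,0,0.01],[0.002,-0.003,-0.265,0,0,0.01]]]'
python3 -m handwheel '[[[0,0,-0.008,0,0,0],[0,0,-0.008,0,0,0],[0,0,-0.008,0,0,0]]]'
python3 -m handwheel '[[[0,0,0,0,0,0],[0,0,0,0,0,0],[0,0,0,0,0,0],[0,0,0,0,0,0],[0,0,0,0,0,0]]]' 1 30
python3 - <<'E'
from h import *
c=np.load("w2.npy",allow_pickle=True).item()
for z in (20,30):
    A=onz(c,(520,209),z-10);B=onz(c,(519.5,325),z+10);d=A-B;print(A,B,((A+B)/2).round(1),np.hypot(*d[:2]).round(),np.arctan2(d[1],d[0]).round(3))
E
```

```text
t: 8.65
tcp_pos: [515.0, -90.5, 5.9]
ee_rot: [-3.14, 0.003, 0.211]
ft_force: [-0.5, -0.3, 0.0]
opening: 0.997
grasp_force: 0.0
t: 8.95
tcp_pos: [516.7, -92.1, 4.2]
ee_rot: [3.141, -0.002, 0.209]
ft_force: [-0.0, 0.0, 0.3]
opening: 1.001
grasp_force: 0.0
t: 9.45
tcp_pos: [516.2, -92.6, 4.2]
ee_rot: [3.141, -0.001, 0.208]
ft_force: [-1.3, 1.5, 6.1]
opening: 0.467
grasp_force: 29.8
[ 556.02498907 -261.72044771   10.        ] [ 454.57106408 -289.54740581   30.        ] [ 505.3 -275.6   20. ] 105.0 0.268
[ 557.11699699 -255.45742419   20.        ] [ 459.36861369 -281.8415734    40.        ] [ 508.2 -268.6   30. ] 101.0 0.264
```

```bash
python3 -m handwheel '[[[0,0,0.03,0,0,0],[0,0,0.1,0,0,0],[0,0,0.17,0,0,0],[0,0.05,0.22,0,0,0],[-0.01,0.12,0.22,0,0,-0.03]]]'
python3 -m handwheel '[[[-0.02,0.08,0,0,0,0],[-0.04,0.16,0,0,0,0],[-0.06,0.24,0,0,0,0],[-0.08,0.32,0,0,0,0],[-0.09,0.39,0,0,0,0]]]'
python3 -m handwheel '[[[0,0.06,0,0,0,0],[0,0.07,0,0,0,0],[0,0.07,0,0,0,0],[0,0.07,0,0,0,0]]]'
```

```text
t: 9.95
tcp_pos: [513.9, -23.2, 139.8]
ee_rot: [3.138, -0.011, 0.169]
ft_force: [0.4, 1.0, -2.5]
opening: 0.467
grasp_force: 30.8
t: 10.45
tcp_pos: [454.0, 215.9, 135.2]
ee_rot: [-3.141, 0.001, 0.179]
ft_force: [0.3, -0.4, -1.5]
opening: 0.464
grasp_force: 30.8
t: 10.85
tcp_pos: [455.9, 253.4, 135.2]
ee_rot: [3.14, 0.001, 0.175]
ft_force: [0.0, 0.0, -1.2]
opening: 0.465
grasp_force: 30.8
```

```bash
python3 - <<'E'
from h import *
c=arm.get_calibration("wrist");cv2.imwrite("pics/w3.png",arm.camera("wrist")[:,:,::-1]);np.save("w3.npy",c,allow_pickle=True)
cal=arm.get_calibration("top")
g=lambda p:(135+p[0]/5-.4,200+p[1]/5-.4)
for n,ps in [("green",[(172,266),(291,247),(308,405),(189,421)]),("orange",[(53,67),(177,71),(166,231),(42,226)])]:
    w=wpts(cal,[g(p) for p in ps],8);print(n,w[:,:2].round().tolist(),rect(w))
E
```

```text
green [[497.0, 297.0], [511.0, 226.0], [415.0, 210.0], [404.0, 281.0]] (array([456.8, 253.8]), array([96.9, 72.4]), 9.6)
orange [[618.0, 378.0], [618.0, 303.0], [519.0, 302.0], [520.0, 378.0]] (array([568.4, 340.4]), array([99.8, 75.9]), 0.1)
```

View pics/w3.png

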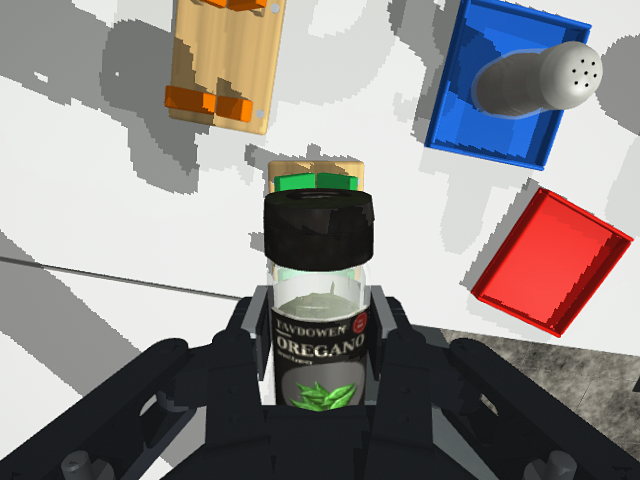

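The jar is held over the green rest and aligned with it: the rest's far edge is centred at (316,161) and the jar at 319.

```bash
python3 - <<'E'
from h import *
c=np.load("w3.npy",allow_pickle=True).item();print(onz(c,(268,162),8),onz(c,(365,161),8),"jar cap top edge",onz(c,(318,190),140))
E
python3 -m handwheel '[[[0.001,0.001,-0.05,0,0,0],[0.001,0.001,-0.1,0,0,0],[0.001,0.001,-0.14,0,0,0],[0.001,0.001,-0.16,0,0,0],[0.001,0.001,-0.16,0,0,0]]]'
python3 -m handwheel '[[[0,0,-0.01,0,0,0],[0,0,-0.016,0,0,0],[0,0,-0.016,0,0,0],[0,0,-0.016,0,0,0]]]'
```

```text
[498.25816544 300.29724494   8.        ] [511.70671437 227.88468424   8.        ] jar cap top edge [506.50334918 263.11119947 140.        ]
t: 11.4
tcp_pos: [456.0, 254.0, 38.3]
ee_rot: [3.14, 0.003, 0.174]
ft_force: [0.0, 0.2, 0.1]
opening: 0.468
grasp_force: 30.8
t: 11.8
tcp_pos: [456.8, 256.2, 30.5]
ee_rot: [-3.141, -0.001, 0.177]
ft_force: [-0.0, 0.0, -1.3]
opening: 0.469
grasp_force: 30.8
```

```bash
python3 -m handwheel '[[[0,0,-0.004,0,0,0],[0,0,-0.008,0,0,0],[0,0,-0.008,0,0,0],[0,0,-0.008,0,0,0]]]'
python3 -m handwheel '[[[0,0,0,0,0,0],[0,0,0,0,0,0],[0,0,0,0,0,0],[0,0,0,0,0,0],[0,0,0,0,0,0]]]' -1
python3 -m handwheel '[[[0,0,0.05,0,0,0],[0,0,0.12,0,0,0],[0,0,0.2,0,0,0],[0,0,0.2,0,0,0],[0,0,0.2,0,0,0]]]'
```

```text
t: 12.2
tcp_pos: [457.1, 255.7, 26.1]
ee_rot: [-3.142, -0.001, 0.175]
ft_force: [-2.0, -1.5, 6.9]
opening: 0.467
grasp_force: 31.4
t: 12.7
tcp_pos: [456.4, 256.0, 25.0]
ee_rot: [3.142, 0.0, 0.177]
ft_force: [-0.6, 0.6, 0.3]
opening: 0.999
grasp_force: 0.0
t: 13.2
tcp_pos: [456.9, 256.3, 146.2]
ee_rot: [-3.14, -0.002, 0.177]
ft_force: [0.5, 0.5, -0.9]
opening: 0.998
grasp_force: 0.0
```

```bash
python3 -m handwheel '[[[0.01,-0.08,0.03,0,0,0],[0.02,-0.16,0.03,0,0,0],[0.03,-0.24,0.03,0,0,0],[0.04,-0.32,0.03,0,0,0],[0.05,-0.4,0.03,0,0,0]]]'
python3 -m handwheel '[[[0.01,-0.08,0,0,0,0.03],[0.02,-0.16,0,0,0,0.06],[0.03,-0.24,0,0,0,0.09],[0.035,-0.32,0,0,0,0.115],[0.035,-0.4,0,0,0,0.115]]]'
python3 -m handwheel '[[[0,-0.06,0,0,0,0],[0,-0.083,0,0,0,0],[0,-0.083,0,0,0,0],[0,-0.083,0,0,0,0]]]'
python3 - <<'E'
from h import *
c=arm.get_calibration("wrist");cv2.imwrite("pics/w4.png",arm.camera("wrist")[:,:,::-1]);np.save("w4.npy",c,allow_pickle=True)
E
```

```text
t: 13.7
tcp_pos: [485.2, 14.2, 161.4]
ee_rot: [-3.141, 0.004, 0.177]
ft_force: [0.7, -0.5, 1.0]
opening: 0.998
grasp_force: 0.0
t: 14.2
tcp_pos: [506.6, -225.4, 161.0]
ee_rot: [-3.139, 0.003, 0.298]
ft_force: [0.9, 0.9, -0.3]
opening: 1.002
grasp_force: 0.0
t: 14.6
tcp_pos: [507.4, -271.1, 161.9]
ee_rot: [-3.138, 0.001, 0.299]
ft_force: [-0.3, 0.6, -0.5]
opening: 0.996
grasp_force: 0.0
```

View pics/w4.png

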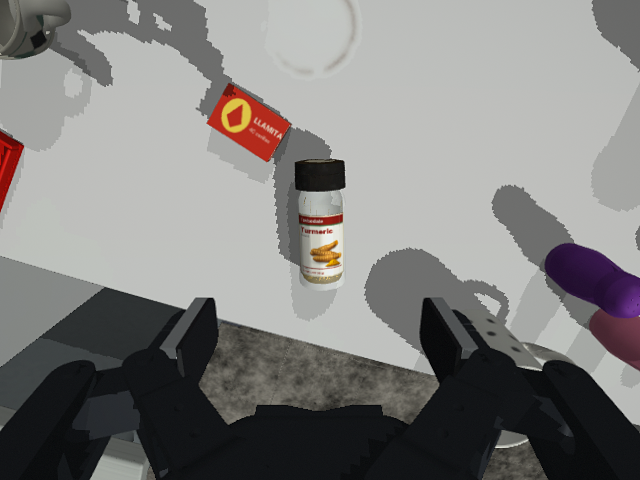

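The orange-picture jar is aligned with the tool, from cap end (320,160) to foot (323,289). The fingers are clear of the mug.

```bash
python3 - <<'E'
from h import *
for f,a,b in [("w2",(320.5,156),(321.5,282)),("w4",(320.5,160),(323,289))]:
    c=np.load(f+".npy",allow_pickle=True).item()
    A=onz(c,a,20);B=onz(c,b,32);d=A-B;print(A.round(),B.round(),((A+B)/2).round(1),np.hypot(*d[:2]).round(),np.arctan2(d[1],d[0]).round(3))
E
```

```text
[566. -79.  20.] [ 463. -101.   32.] [514.3 -90.3  26. ] 106.0 0.208
[ 555. -257.   20.] [ 453. -290.   32.] [ 504.3 -273.6   26. ] 107.0 0.32
```

```bash
python3 -m handwheel '[[[-0.005,-0.004,-0.06,0,0,0.02],[-0.005,-0.004,-0.14,0,0,0.02],[-0.005,-0.004,-0.2,0,0,0.02],[-0.005,-0.004,-0.24,0,0,0.02],[-0.005,-0.004,-0.26,0,0,0.02]]]'
python3 -m handwheel '[[[0,0,-0.004,0,0,0],[0,0,-0.004,0,0,0],[0,0,-0.004,0,0,0]]]'
python3 -m handwheel '[[[0,0,0,0,0,0],[0,0,0,0,0,0],[0,0,0,0,0,0],[0,0,0,0,0,0],[0,0,0,0,0,0]]]' 1 30
```

```text
t: 15.15
tcp_pos: [503.9, -272.3, 4.8]
ee_rot: [-3.137, 0.002, 0.322]
ft_force: [-0.6, 1.2, -1.1]
opening: 1.002
grasp_force: 0.0
t: 15.45
tcp_pos: [505.7, -276.3, 6.2]
ee_rot: [3.14, -0.002, 0.319]
ft_force: [-0.6, 0.2, -0.2]
opening: 1.001
grasp_force: 0.0
t: 15.95
tcp_pos: [504.6, -276.2, 5.3]
ee_rot: [3.141, -0.0, 0.318]
ft_force: [-0.8, 0.6, 5.5]
opening: 0.466
grasp_force: 29.9
```

```bash
python3 -m handwheel '[[[0,0,0.03,0,0,0],[0,0,0.1,0,0,0],[0,0,0.17,0,0,0],[0,0.05,0.24,0,0,0],[0,0.12,0.28,0,0,-0.05]]]'
python3 -m handwheel '[[[0.01,0.08,0,0,0,-0.06],[0.02,0.16,0,0,0,-0.12],[0.03,0.24,0,0,0,-0.18],[0.04,0.32,0,0,0,-0.22],[0.05,0.4,0,0,0,-0.254]]]'
python3 -m handwheel '[[[0.02,0.08,0,0,0,0],[0.04,0.16,0,0,0,0],[0.057,0.24,0,0,0,0],[0.057,0.32,0,0,0,0],[0.057,0.4,0,0,0,0]]]'
python3 -m handwheel '[[[0,0.06,0,0,0,0],[0,0.09,0,0,0,0],[0,0.1,0,0,0,0],[0,0.1,0,0,0,0],[0,0.1,0,0,0,0]]]'
```

```text
t: 16.45
tcp_pos: [505.1, -207.6, 175.5]
ee_rot: [3.136, -0.003, 0.257]
ft_force: [1.6, 0.9, -1.1]
opening: 0.466
grasp_force: 31.0
t: 16.95
tcp_pos: [534.1, 37.6, 172.3]
ee_rot: [3.141, 0.001, -0.002]
ft_force: [1.3, -1.0, -2.6]
opening: 0.467
grasp_force: 31.0
t: 17.45
tcp_pos: [568.3, 277.4, 171.8]
ee_rot: [3.141, 0.001, -0.001]
ft_force: [0.7, 0.1, -1.0]
opening: 0.471
grasp_force: 31.0
t: 17.95
tcp_pos: [569.7, 332.1, 172.7]
ee_rot: [3.139, -0.0, -0.005]
ft_force: [0.9, -0.2, -2.1]
opening: 0.464
grasp_force: 30.9
```

```bash
python3 -m handwheel '[[[-0.001,0.013,-0.04,0,0,0],[-0.001,0.013,-0.11,0,0,0],[-0.001,0.013,-0.17,0,0,0],[-0.001,0.013,-0.21,0,0,0],[-0.001,0.013,-0.221,0,0,0]]]'
python3 -m handwheel '[[[0,0,-0.01,0,0,0],[0,0,-0.014,0,0,0],[0,0,-0.014,0,0,0],[0,0,-0.014,0,0,0]]]'
```

```text
t: 18.45
tcp_pos: [567.0, 339.3, 37.1]
ee_rot: [3.136, 0.005, -0.004]
ft_force: [-0.7, -0.5, -1.4]
opening: 0.466
grasp_force: 30.9
t: 18.85
tcp_pos: [569.0, 344.0, 33.2]
ee_rot: [-3.14, -0.002, -0.001]
ft_force: [-0.1, -0.5, -2.0]
opening: 0.47
grasp_force: 30.9
```

```bash
python3 -m handwheel '[[[0,-0.004,-0.003,0,0,0],[0,-0.004,-0.007,0,0,0],[0,-0.004,-0.01,0,0,0],[0,-0.004,-0.01,0,0,0],[0,-0.004,-0.01,0,0,0]]]'
```

```text
t: 19.35
tcp_pos: [568.5, 340.9, 27.7]
ee_rot: [-3.141, -0.001, -0.002]
ft_force: [-2.7, -1.3, 6.8]
opening: 0.466
grasp_force: 31.8
```

```bash
python3 -m handwheel '[[[0,0,0,0,0,0],[0,0,0,0,0,0],[0,0,0,0,0,0],[0,0,0,0,0,0],[0,0,0,0,0,0]]]' -1
python3 -m handwheel '[[[0,0,0.05,0,0,0],[0,0,0.12,0,0,0],[0,0,0.2,0,0,0],[0,0,0.25,0,0,0],[0,0,0.25,0,0,0]]]'
python3 -m handwheel '[[[0,-0.08,0,0,0,0.1],[0,-0.16,0,0,0,0.2],[0,-0.24,0,0,0,0.3],[0,-0.32,0,0,0,0.4],[0,-0.4,0,0,0,0.5]]]'
python3 -m handwheel '[[[0,-0.08,0,0,0,0.14],[0,-0.16,0,0,0,0.28],[0,-0.24,0,0,0,0.42],[0,-0.32,0,0,0,0.55],[0,-0.4,0,0,0,0.68]]]'
python3 -m handwheel '[[[0,-0.06,0,0,0,0.03],[0,-0.09,0,0,0,0.03],[0,-0.09,0,0,0,0.03],[0,-0.09,0,0,0,0.03],[0,-0.09,0,0,0,0.03]]]'
python3 - <<'E'
from h import *
c=arm.get_calibration("wrist");cv2.imwrite("pics/w5.png",arm.camera("wrist")[:,:,::-1]);np.save("w5.npy",c,allow_pickle=True)
cv2.imwrite("pics/t3.png",cv2.resize(arm.camera("top")[200:300,135:295,::-1],None,fx=5,fy=5))
E
```

```text
t: 19.85
tcp_pos: [568.0, 341.2, 25.5]
ee_rot: [3.142, 0.0, -0.0]
ft_force: [0.3, -0.4, 0.7]
opening: 1.003
grasp_force: 0.0
t: 20.35
tcp_pos: [571.3, 342.8, 181.9]
ee_rot: [-3.135, -0.01, -0.001]
ft_force: [0.1, -0.3, -0.1]
opening: 0.999
grasp_force: 0.0
t: 20.85
tcp_pos: [567.4, 99.3, 174.9]
ee_rot: [-3.141, 0.001, 0.528]
ft_force: [1.2, 0.1, -1.2]
opening: 1.0
grasp_force: 0.0
t: 21.35
tcp_pos: [567.4, -140.6, 174.9]
ee_rot: [-3.14, -0.0, 1.241]
ft_force: [0.2, 0.3, -0.2]
opening: 1.002
grasp_force: 0.0
t: 21.85
tcp_pos: [568.7, -188.7, 175.7]
ee_rot: [-3.141, -0.002, 1.272]
ft_force: [0.1, 1.4, -0.3]
opening: 0.999
grasp_force: 0.0
```

View pics/w5.png

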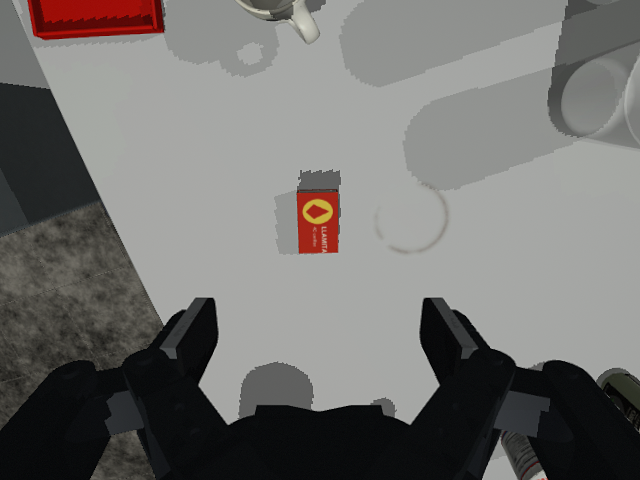

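View pics/t3.png

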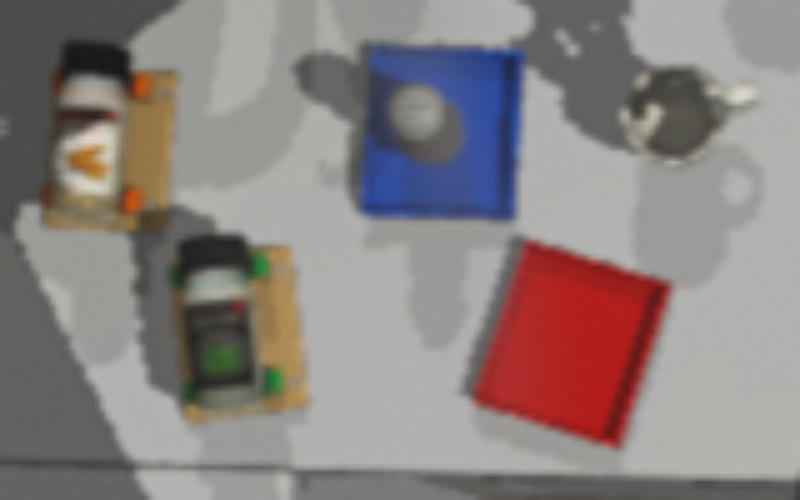

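Both jars lie in their rests and the salt stands in the blue tray. The matchbox is centred at (318,222) in the wrist view, square to the tool.

```bash
python3 - <<'E'
from h import *
c=np.load("w5.npy",allow_pickle=True).item();im=cv2.imread("pics/w5.png")
H,S,V=cv2.split(cv2.cvtColor(im,cv2.COLOR_BGR2HSV))
k,ce,s=blob((((H<30)|(H>172))&(S>120)).astype(np.uint8),(285,180,350,260));print(s,rect(wpts(c,k,15)))
cal=arm.get_calibration("top");g=lambda p:(135+p[0]/5-.4,200+p[1]/5-.4)
w=wpts(cal,[g(p) for p in [(525,238),(672,286),(620,448),(473,403)]],14);print("red",w.round().tolist(),rect(w))
for n,a,b in [("oj",(97,43),(87,217)),("gj",(216,237),(210,408))]:
    A=onz(cal,g(a),59);B=onz(cal,g(b),30);d=A-B;print(n,A.round(),B.round(),((A+B)/2).round(),np.hypot(*d[:2]).round(),np.arctan2(d[1],d[0]).round(3))
print("salt",onz(cal,g((418,108)),90).round())
E
```

```text
[ 297  189   41   65 2386] (array([ 565.6, -193. ]), array([58.9, 35.5]), 73.7)
red [[519.0, 84.0, 14.0], [492.0, -6.0, 14.0], [394.0, 21.0, 14.0], [418.0, 110.0, 14.0]] (array([456.2,  52.3]), array([ 94., 104.]), 74.5)
oj [623. 335.  59.] [523. 343.  30.] [573. 339.  44.] 100.0 -0.08
gj [508. 258.  59.] [410. 262.  30.] [459. 260.  44.] 98.0 -0.05
salt [582. 137.  90.]
```

```bash
python3 -m handwheel '[[[-0.005,-0.007,-0.06,0,0,0.01],[-0.005,-0.007,-0.13,0,0,0.01],[-0.005,-0.007,-0.2,0,0,0.01],[-0.005,-0.007,-0.25,0,0,0.01],[-0.005,-0.007,-0.255,0,0,0.01]]]'
python3 -m handwheel '[[[0,0,-0.02,0,0,0],[0,0,-0.035,0,0,0],[0,0,-0.035,0,0,0],[0,0,-0.035,0,0,0]]]' 
```

```text
t: 22.45
tcp_pos: [562.3, -194.4, 19.0]
ee_rot: [-3.133, -0.001, 1.28]
ft_force: [0.1, -0.3, 0.3]
opening: 1.006
grasp_force: 0.0
t: 22.85
tcp_pos: [565.8, -197.2, 2.6]
ee_rot: [3.14, 0.0, 1.277]
ft_force: [-0.6, -0.4, 0.3]
opening: 1.001
grasp_force: 0.0
```

```bash
python3 -m handwheel '[[[0,0.005,-0.005,0,0,0],[0,0.005,-0.005,0,0,0],[0,0.005,-0.005,0,0,0]]]'
python3 -m handwheel '[[[0,0,0,0,0,0],[0,0,0,0,0,0],[0,0,0,0,0,0],[0,0,0,0,0,0],[0,0,0,0,0,0],[0,0,0,0,0,0]]]' 1 30 || python3 -m handwheel '[[[0,0,0,0,0,0],[0,0,0,0,0,0],[0,0,0,0,0,0],[0,0,0,0,0,0],[0,0,0,0,0,0]]]' 1 30
```

```text
t: 23.15
tcp_pos: [565.3, -193.8, -0.9]
ee_rot: [3.141, -0.0, 1.277]
ft_force: [0.5, -0.1, 1.1]
opening: 1.0
grasp_force: 0.0
t: 23.65
tcp_pos: [565.6, -194.2, -0.8]
ee_rot: [3.141, -0.0, 1.277]
ft_force: [0.0, 0.2, 2.4]
opening: 0.427
grasp_force: 34.2invalid input at $[0]: expected 1 to 5 rows
```

```bash
python3 -m handwheel '[[[0,0,0.03,0,0,0],[0,0,0.1,0,0,0],[0,0,0.18,0,0,0],[-0.03,0.05,0.2,0,0,0],[-0.07,0.11,0.2,0,0,0]]]'
python3 -m handwheel '[[[-0.03,0.07,0,0,0,0],[-0.06,0.14,0,0,0,0],[-0.09,0.21,0,0,0,0],[-0.113,0.28,0,0,0,0],[-0.113,0.3,0,0,0,0]]]'
python3 -m handwheel '[[[0,0,0,0,0,0],[0,0,0,0,0,0],[0,0,0,0,0,0]]]'
```

```text
t: 24.15
tcp_pos: [525.5, -129.4, 121.4]
ee_rot: [3.133, -0.0, 1.273]
ft_force: [-0.4, 0.2, -1.2]
opening: 0.428
grasp_force: 32.4
t: 24.65
tcp_pos: [452.5, 57.3, 118.8]
ee_rot: [-3.139, -0.002, 1.286]
ft_force: [0.6, -0.2, -0.5]
opening: 0.427
grasp_force: 32.4
t: 24.95
tcp_pos: [455.8, 49.8, 118.6]
ee_rot: [3.141, 0.001, 1.273]
ft_force: [0.8, -0.8, 1.1]
opening: 0.428
grasp_force: 32.4
```

```bash
python3 -m handwheel '[[[0,0.003,-0.05,0,0,0],[0,0.003,-0.11,0,0,0],[0,0.003,-0.15,0,0,0],[0,0.003,-0.17,0,0,0],[0,0.003,-0.175,0,0,0]]]'
python3 -m handwheel '[[[0,0,-0.008,0,0,0],[0,0,-0.013,0,0,0],[0,0,-0.013,0,0,0],[0,0,-0.013,0,0,0]]]'
```

```text
t: 25.45
tcp_pos: [454.8, 51.8, 12.2]
ee_rot: [-3.139, 0.002, 1.274]
ft_force: [0.5, -0.2, -0.8]
opening: 0.425
grasp_force: 32.4
t: 25.85
tcp_pos: [455.7, 53.8, 6.4]
ee_rot: [3.141, -0.001, 1.277]
ft_force: [0.3, 1.7, -0.6]
opening: 0.426
grasp_force: 32.4
```

```bash
python3 -m handwheel '[[[0,0,-0.003,0,0,0],[0,0,-0.006,0,0,0],[0,0,-0.006,0,0,0],[0,0,-0.006,0,0,0]]]'
python3 -m handwheel '[[[0,0,0,0,0,0],[0,0,0,0,0,0],[0,0,0,0,0,0],[0,0,0,0,0,0]]]' -0.2
python3 -m handwheel '[[[0,0,0.05,0,0,0],[0,0,0.12,0,0,0],[0,0,0.2,0,0,0],[-0.02,0.04,0.25,0,0,-0.1],[-0.04,0.1,0.28,0,0,-0.2]]]'
python3 -m handwheel '[[[0,0,0,0,0,-0.1],[0,0,0,0,0,-0.2],[0,0,0,0,0,-0.3],[0,0,0,0,0,-0.4],[0,0,0,0,0,-0.4]]]' -1
python3 - <<'E'
from h import *
c=arm.get_calibration("wrist");cv2.imwrite("pics/w6.png",arm.camera("wrist")[:,:,::-1]);np.save("w6.npy",c,allow_pickle=True)
E
```

```text
t: 26.25
tcp_pos: [455.5, 53.9, 2.6]
ee_rot: [3.141, -0.0, 1.277]
ft_force: [-0.2, -0.7, 3.0]
opening: 0.426
grasp_force: 34.3
t: 26.65
tcp_pos: [455.2, 53.8, 2.2]
ee_rot: [-3.141, 0.0, 1.277]
ft_force: [0.4, 0.7, -0.7]
opening: 0.598
grasp_force: 0.0
t: 27.15
tcp_pos: [432.5, 112.3, 172.9]
ee_rot: [3.138, -0.002, 1.057]
ft_force: [0.7, 0.5, -0.9]
opening: 0.603
grasp_force: 0.0
t: 27.65
tcp_pos: [430.9, 113.9, 170.3]
ee_rot: [3.142, 0.0, 0.649]
ft_force: [0.3, -0.1, -0.5]
opening: 0.999
grasp_force: 0.0
```

View pics/w6.png

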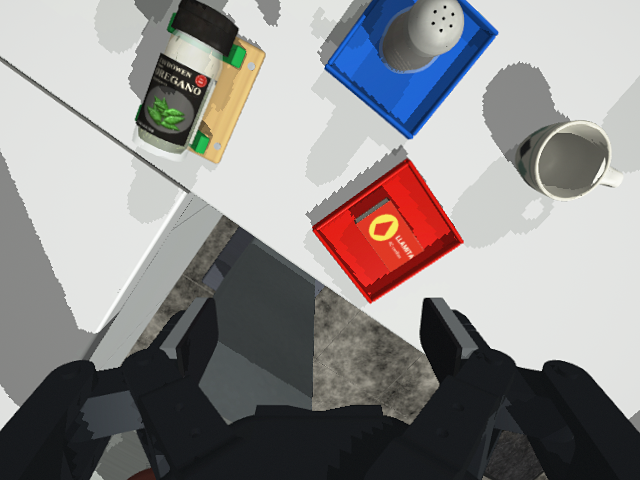

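The matchbox lies in the red tray at (390,235) and the salt stands in the blue tray. Now I'll look straight down at both rests.

```bash
python3 -m handwheel '[[[0,0.06,0.03,0,0,-0.14],[0,0.12,0.06,0,0,-0.28],[0.01,0.18,0.09,0,0,-0.42],[0.01,0.24,0.1,0,0,-0.5],[0.01,0.28,0.1,0,0,-0.5]]]'
python3 -m handwheel '[[[0,0,0,0,0,0],[0,0,0,0,0,0],[0,0,0,0,0,0]]]'
python3 - <<'E'
from h import *
c=arm.get_calibration("wrist");cv2.imwrite("pics/w7.png",arm.camera("wrist")[:,:,::-1]);np.save("w7.npy",c,allow_pickle=True)
E
```

```text
t: 28.2
tcp_pos: [437.3, 285.4, 231.5]
ee_rot: [-3.139, -0.002, 0.129]
ft_force: [-0.1, 0.5, -0.4]
opening: 1.001
grasp_force: 0.0
t: 28.5
tcp_pos: [437.4, 280.0, 230.0]
ee_rot: [3.14, 0.001, 0.124]
ft_force: [0.7, -0.3, 0.2]
opening: 1.001
grasp_force: 0.0
```

View pics/w7.png

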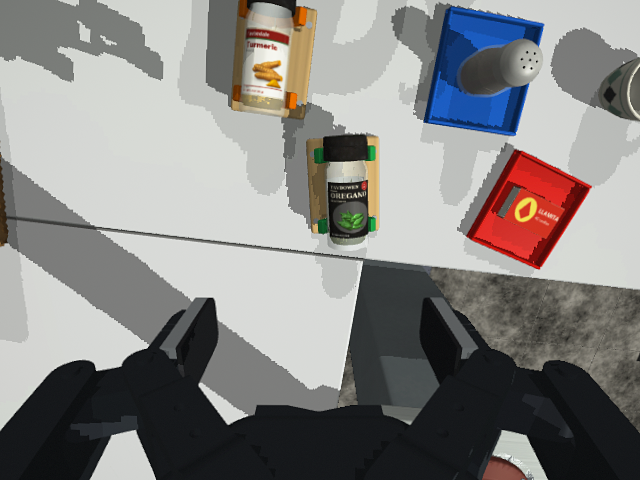

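```bash
python3 - <<'E'
from h import *
c=np.load("w7.npy",allow_pickle=True).item();v=lambda p,z:onz(c,p,z)[:2].round()
print("green cap",v((346,134),40),v((346,134),25),"foot",v((349,249),58),v((349,249),45),"exp ends",457+52*np.cos(.17),457-52*np.cos(.17))
print("orange foot",v((264,115),45),v((264,115),55),"exp",(516,340)); print(arm.get_state()["t"])
E
```

```text
green cap [509. 264.] [509. 263.] foot [405. 247.] [401. 245.] exp ends 508.25040787929714 405.74959212070286
orange foot [516. 339.] [516. 338.] exp (516, 340)
28.55
```

Every placement matches its target to within a couple of mm, and the arm is clear, so I'm handing the job in.

```bash
python3 -c "
from plant import arm;print(arm.finish_job())"
```

```text
the job is handed in; nothing more can be done
None
```

I handed the job in at 28.6 s: both jars are cradled in their own rests, the salt stands in the blue tray and the matchbox lies flat in the red tray. Everything is released, and the arm never touched the cup or the mug; `finish_job()` gave no verdict.

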